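Clamp a sample on the spectrometer crystal with its slip-clutch knob

ROBOT

A 6-joint arm with a two-finger parallel gripper is mounted at the origin on a cart in front of the work surface, level with it; the furniture and walls round the work are solid. World frame = base frame: x ahead of the robot, y to its left, z up, the work surface at z = 0. Lengths are in mm, angles in rad, forces in N, time in s.
With the tool pointing down it reaches from about 300 to 775 mm from the base axis. Payload 14.6 kg.
Tool frame: the origin (TCP) lies on the centre line of the jaws, within the pads' length; the fingertips stand manip.finger_overhang ahead of it and the grasp point (between the pads) lies 11 mm behind it (manip.finger_overhang is the distance from the TCP to the fingertips, in mm); y points along the fingers, x is the direction in which the jaws open and shut, and the axes are right-handed (so a half turn about y gives the same grasp; the last joint's range is limited). The gripper opens to 94 mm and grips with 3 to 60 N. Pads are 16 mm wide; open, the fingers measure 119 mm over their backs; the gripper's body (75 mm by 177 mm) begins 78 mm behind the grasp point.
Start: joints at [1.203, 0.3, 1.521, -0, 1.321, -0.067], TCP at [162.954, 525.295, 174.546] pointing down, gripper open.
Joint ranges: [-3.03, 3.03], [-0.79, 2.21], [0.23, 2.52], [-1.04, 4.18], [0, 3.07], [-2.55, 2.55]. Speed limits (rad/s): [2.22, 2.22, 2.57, 3.14, 3.14, 3.14].

INTERFACE

Orientations are given as [roll, pitch, yaw] about the fixed x, y, z axes, in that order (R = Rz(yaw) Ry(pitch) Rx(roll)).
In Python, from cell import monitor, viewer, ticket, manip gives the robot as it stands.
- The arm moves only by the shell command python3 -m jog 'ROWS' [FORCE]. ROWS is JSON, a list of rows, each an object of numbers: "grip": the finger opening in cm, from 0 to 9.4; "dx", "dy", "dz": the shift along the tool's x, y, z in cm; "spin": the turn about the tool's y in degrees. In form: [{"grip": .., "dx": .., "dy": .., "dz": .., "spin": ..}, ...]. A call has 1 to 20 rows; each row is the pose to reach, as a shift and turn from the pose commanded when the call began, along the tool's axes at that moment; what a row does not reach only later rows make up. A row lasts 1/8 s, in which the tool goes at most 62.5 mm and 10.7 degrees, less where a joint would pass 70% of its speed; a pose out of reach is approached as far as the arm can. A call with a gripper value outside its range is refused whole. The fingers move at their own pace and stop on an object; FORCE is the grip in N (left out, the last holds). Time passes only in rows, so rows that repeat a pose let the fingers close. It gives the time, the measured TCP pose, the force and the opening at its end, in the units of the state.
- monitor.read_state(): the state, without advancing time (a new reading comes with each control period).
- viewer.camera(name): name is "scene" or "top" or "wrist"; returns a dict with "color" (400x640x3 uint8, red, green, blue), "vertical_fov" (degrees; the focal length in pixels is half the picture's height over the tangent of half this angle, whatever the lens; pixels are square), "cx", "cy" (the principal point, pixels), "k1" (the pictures are not rectified: a ray, as slopes to the right and down, at radius r is drawn at 1 + k1 r^2 times it, then the intrinsics apply), "rvec" (rotation vector, rad) and "tvec" (3), from world to camera coordinates, as OpenCV has them. Camera axes: x right, y down, z forward; pixel columns grow to the right and rows downward; lengths in mm; the calibration is good to about 2 mm. A picture is of the moment at which its call begins. There is no depth.
- ticket.sign_off(): hands the job in, once; it reports no verdict.
The state is a dict: "clock": time; "joints": joint angles; "qd": joint speeds; "effort": joint torques, N m; "eef_pos": TCP position; "eef_rot": TCP orientation; "wrist_force": force on the tool from outside, world axes, zero at the start; "moment": the same for the moment, N m; "finger_gap": finger opening in mm.
Only numpy, scipy, OpenCV 4.12 (cv2) and the standard library are available. Lean on these libraries where they do the work, as an engineer would, in place of code of your own. Each camera call takes 0.05 s, during which the arm holds its last target. There are 200 camera calls.

TASK

Put the amber-lacquered sample disc flat on the crystal in the middle of the spectrometer's round steel plate and let go, then swing the pressure arm over it to its stop. Turn the arm's black knob clockwise until its slip clutch clicks and gives way, so that the pin presses the disc with the set force, and stop turning right there, because the clutch slips over one notch only and then drives solid again, which would overload the crystal. Let go of everything at the end and leave the other things on the bench where they are.

Things in the scene. Friction and masses are not known exactly. Their poses are not given: they have to be found in the camera images.
- amber_disc: Steel test disc with an amber lacquer, 30 mm across, 12 mm thick, about 70 g, lying flat on the white tile beside a grey one of the same size (which of the two places is which varies; their centres are 62 mm apart). Origin at the centre of its underside, z up.
- grey_disc: Grey-lacquered steel disc, 30 mm across, 12 mm thick: bystander, stays on the tile. Origin at the centre of its underside.
- tile: White tile under the discs, fixed, 76 mm (its x) by 124 mm (its y), 7 mm thick; the discs lie on its y axis, 31 mm either side of its middle. Origin at the centre of its underside.
- spectrometer: White bench spectrometer, fixed, 206 mm (x, front to back) by 220 mm (y) by 77 mm high, with a dark deck on top, 80 mm high. Origin at the centre of its underside, x from front to back, z up. The sample plate lies 40 mm in front of its middle, the arm's vertical post 40 mm behind. Left of the working arm, between post and plate, stands a steel stop bracket, its top 125 mm above the bench.
- sample_plate: Round polished steel plate on the deck, 72 mm across, its top 84 mm above the bench; fixed. Origin at the centre of its top. Pressing on it (through the disc) with more than 75 N would harm the crystal; the clutch sets the clamp to about 50 N.
- crystal (a point): Centre of the small crystal, flush in the middle of the sample plate's top (84 mm above the bench). Axes as the spectrometer's.
- clamp_arm (a joint): Angle of the pressure arm about its vertical post, rad. 0 = at its stop, pin over the crystal; grows counterclockwise seen from above (head towards the robot's right), up to 1.6. Starts at 1.15 to 1.5 and stays where it is left: a stiff hinge, about 0.60 N m (5 to 6 N at the head).
- post_pivot (a point): The arm's pivot: on the post's axis, at mid-height of the aluminium arm, 119 mm above the bench. The arm is a bar 26 mm wide, 110 to 128 mm above the bench, from the post to the round head 80 mm away; above the post a bolt head reaches 134 mm.
- clamp_head: Round head at the arm's free end, 60 mm across, 110 to 128 mm above the bench, 80 mm from the pivot, with the knob on top and the 10 mm pressure pin underneath. Origin on the head's vertical axis at the height of the sample plate's top; x points from the head to the pivot. Under the knob lies a steel collar 57 mm across, 129.5 to 133.5 mm above the bench.
- knob_axis (a point): Point on the knob's vertical axis, 147 mm above the bench, moving with the arm, not turning with the knob. The knob is black, ribbed, 48 mm across, 134.5 to 160.5 mm above the bench; it does not rise or sink. Clockwise seen from above lowers the pin 4 mm per rad against 0.2 N m of friction; the pin's end hangs an unknown 3.5 to 10 mm above the disc (0.9 to 2.4 rad).
- wash_bottle: White squeeze bottle with red cap and bent spout, 62 x 99 x 181 mm, bystander. Origin under its middle.
- dropper_bottle: Small bottle with red bulb cap, 32 x 32 x 94 mm, bystander. Origin under its middle.
- vial_pink: Vial with black cap, pink content, 23 x 23 x 46 mm, bystander. Origin under its middle.
- vial_blue: Vial with black cap, blue content, 23 x 23 x 46 mm, bystander. Origin under its middle.
- pin_guide (a point): Point on the pin's axis at the mouth of its guide under the head, 104 mm above the bench. Once the pin meets the disc, about 0.6 rad more raises the knob's torque to 0.4 N m (the knob's cap is springy: 3 N m per rad). There the clutch clicks: at once the torque drops below 0.2 N m and the pin stands still. Turned on, the torque rises again; 0.3 to 0.4 rad past the click the knob drives the pin on.

How it is judged (in metres and radians):
On the way, in this order (a step that is already met when the one before it is completed fails the run):
1. the amber disc lies flat on the crystal, let go (horizontal distance between amber_disc and crystal below 0.005 m and z of amber_disc in the frame of crystal below 0.003 m and angle between amber_disc's own z axis and vertical below 0.06 rad and contact force between the fingers and amber_disc below 0.1 N), for 0.2 s.
2. the pressure arm is swung over the disc to its stop (value of joint clamp_arm below 0.05 rad and horizontal distance between amber_disc and crystal below 0.005 m), for 0.2 s.
3. the pin presses the disc with the clutch's set force (contact force between clamp_head and amber_disc above 42 N), for 0.1 s.
At the end, for the whole second after the job is handed in: The amber disc rests flat on the plate, its centre within 5 mm of the crystal; the arm is within 0.05 rad of its stop; the pin presses the disc with 42 to 70 N (the clutch's click leaves about 50 N; letting go before it leaves less) (all of step 2 and z of amber_disc in the frame of crystal below 0.003 m and angle between amber_disc's own z axis and vertical below 0.06 rad and contact force between clamp_head and amber_disc between 42 and 70 N and linear speed of amber_disc below 0.01 m/s); the robot touches nothing.
It fails at once if the disc is pressed on the crystal plate with more than 75 N, as by turning on past the click (contact force between amber_disc and sample_plate above 75 N).
It fails at once if a bystander is moved by more than 20 mm (distance of any of grey_disc, wash_bottle, dropper_bottle, vial_pink, vial_blue from where it was at the start of the episode above 0.02 m).
It also fails if it takes over 72 s, if anything falls off the work surface, if the arm or the gripper's body presses on something with over 40 N, if the wrist force passes 120 N, or if a joint passes its speed limit or range.

## Working session

There is one attempt and no reset: what is moved stays moved. The work goes in short steps, Python scripts to look and compute and a shell command to move; the robot and the scene stay as the last step left them, time stands still between calls to the robot, and variables do not carry over. Pictures are saved under pics/ and viewed, about 8 in all and at most 12, crops included, and the job is handed in when it is done.

```bash
ls; mkdir -p pics; cat > h.py <<'E'
import numpy as np, cv2
from cell import monitor, viewer, ticket, manip
def shot(n,f=None):
    c=viewer.camera(n)
    if f: cv2.imwrite('pics/'+f,c['color'][:,:,::-1])
    return c
def K(c):
    f=200/np.tan(np.radians(c['vertical_fov'])/2)
    return np.array([[f,0,c['cx']],[0,f,c['cy']],[0,0,1]]),np.array([c['k1'],0,0,0,0.])
def px2w(c,uv,z):
    k,d=K(c); R=cv2.Rodrigues(np.array(c['rvec'],float))[0]; t=np.array(c['tvec'],float).ravel()
    p=cv2.undistortPoints(np.array(uv,float).reshape(-1,1,2),k,d).reshape(-1,2)
    r=np.c_[p,np.ones(len(p))]@R; o=-R.T@t
    z=np.broadcast_to(z,len(p))
    return o+r*((z-o[2])/r[:,2])[:,None]
def w2px(c,P):
    k,d=K(c)
    return cv2.projectPoints(np.array(P,float).reshape(-1,1,3),np.array(c['rvec'],float),np.array(c['tvec'],float),k,d)[0].reshape(-1,2)
E
python3 - <<'E'
from h import *
import pickle
print(monitor.read_state(), manip.finger_overhang)
C={n:shot(n,n+'0.png') for n in ('scene','top','wrist')}
pickle.dump(C,open('c0.pkl','wb'))
for n,c in C.items(): print(n,c['vertical_fov'],c['k1'],c['rvec'],c['tvec'])
a=np.vstack([C['scene']['color'],C['top']['color']])[:,:,::-1]
cv2.imwrite('pics/st.png',cv2.resize(a,(480,600)))
E
```

```text
pics
{'clock': 0.0, 'joints': array([ 1.20337771e+00,  3.00462286e-01,  1.52160597e+00,  4.34311552e-06,
        1.32070104e+00, -6.65876885e-02]), 'qd': array([ 0.00058821,  0.00131554, -0.00028781,  0.00129825,  0.00170168,
       -0.00184385]), 'effort': array([-3.17103550e-04, -5.31807983e+01, -3.52732229e+01,  7.08386488e-02,
        2.44464056e-02, -1.49959574e-04]), 'eef_pos': array([162.85618355, 525.01142116, 173.98066159]), 'eef_rot': array([-1.57071384e+00,  1.17375417e-03,  1.26996437e+00]), 'wrist_force': array([ 0.26918541, -0.81917516, -0.27560706]), 'moment': array([-0.02349665,  0.02159171,  0.06493998]), 'finger_gap': 93.94221626056718} 8.0
scene 54.11858203272764 -0.027816647665423817 [ 2.32116509 -0.7607846   0.26722153] [-419.99784289  333.4024433   835.02697279]
top 53.680565426000726 -0.04786122604767325 [ 2.11324572 -2.12866875  0.17581253] [ 24.68398505 548.1877044  991.91802541]
wrist 59.32721144958387 -0.031524351147709406 [-2.36543377 -1.74429724 -0.20896794] [-548.95600297  -24.66950786  391.25973621]
```

View pics/top0.png

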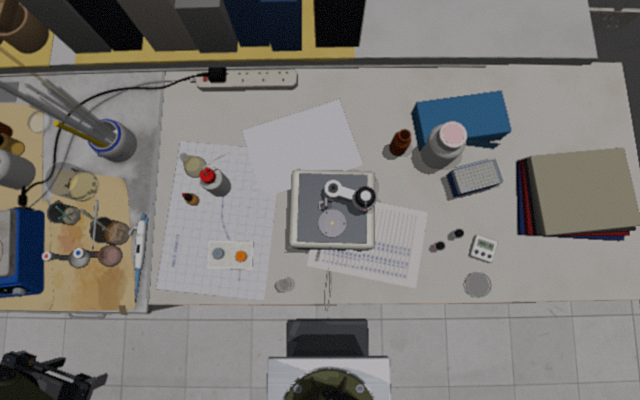

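View pics/scene0.png

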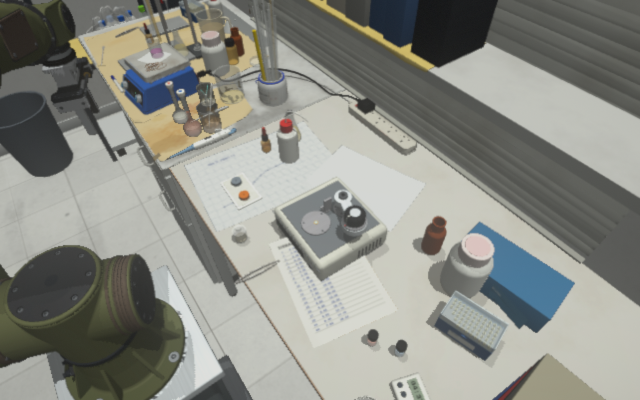

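Top shows the amber disc near (241,256), grey near (218,253), plate near (332,223), and knob near (364,197). I'll enlarge this region.

```bash
python3 - <<'E'
from h import *
import pickle
C=pickle.load(open('c0.pkl','rb')); c=C['top']
a=c['color'][160:275,180:390][:,:,::-1]
cv2.imwrite('pics/topcrop.png',cv2.resize(a,(798,437),interpolation=cv2.INTER_CUBIC))
cv2.imwrite('pics/scenecrop.png',cv2.resize(C['scene']['color'][165:280,210:400][:,:,::-1],(798,483),interpolation=cv2.INTER_CUBIC))
print(px2w(c,[(241,256),(218,253),(332,223),(364,197),(333,187)],[19,19,84,160.5,134]).round(1))
hsv=cv2.cvtColor(c['color'],cv2.COLOR_RGB2HSV); m=cv2.inRange(hsv[240:275,205:260],(5,150,120),(25,255,255)); y,x=np.nonzero(m)
uv=(x.mean()+205,y.mean()+240); print(uv,len(x),px2w(c,[uv],19))
E
```

```text
[[413.2 231.3  19. ]
 [421.4 293.5  19. ]
 [491.5 -10.8  84. ]
 [542.6 -85.5 160.5]
 [573.3 -13.4 134. ]]
(np.float64(240.48148148148147), np.float64(255.8148148148148)) 81 [[413.69950624 232.75029193  19.        ]]
```

View pics/topcrop.png

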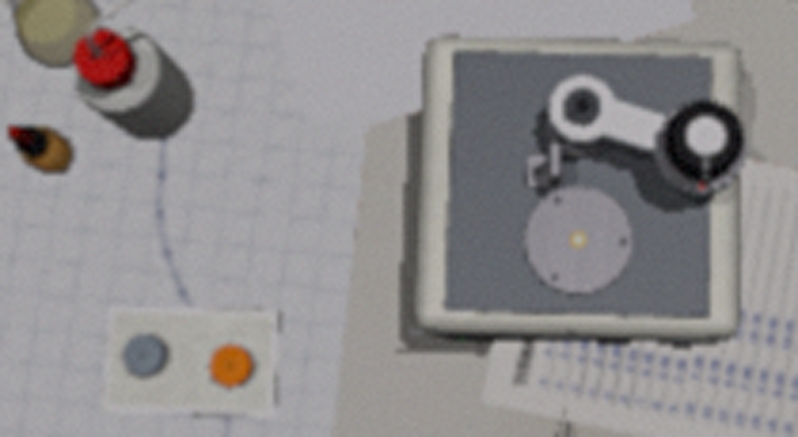

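Positions: amber ≈(413.5,232), grey ≈(421,293), crystal ≈(491,-11), post ≈(573,-13), and knob ≈(542,-88). The arm is swung right. The jaws will go across the tile's y axis. I'll move above the amber disc now.

```bash
cat >> h.py <<'E'
from scipy.spatial.transform import Rotation as Ro
def go(x,y,z,yaw=None):
    s=monitor.read_state(); R=Ro.from_euler('xyz',s['eef_rot'])
    d=R.inv().apply(np.array([x,y,z])-s['eef_pos'])/10
    y0=s['eef_rot'][2]
    print('d cm',d.round(2),'spin',None if yaw is None else np.degrees(y0-yaw).round(1),'pos',s['eef_pos'].round(1),'rot',s['eef_rot'].round(3),'t',round(s['clock'],2))
E
python3 -c "
from h import *
go(413.5,232,150,-.13)"
python3 -m jog '[{"dx":-20.6,"dz":-32.6,"dy":0,"spin":80.2,"grip":5},{"dx":-20.6,"dz":-32.6,"dy":0,"spin":80.2,"grip":5},{"dx":-20.6,"dz":-32.6,"dy":0,"spin":80.2,"grip":5},{"dx":-20.6,"dz":-32.6,"dy":0,"spin":80.2,"grip":5},{"dx":-20.6,"dz":-32.6,"dy":0,"spin":80.2,"grip":5},{"dx":-20.6,"dz":-32.6,"dy":0,"spin":80.2,"grip":5},{"dx":-20.6,"dz":-32.6,"dy":0,"spin":80.2,"grip":5},{"dx":-20.6,"dz":-32.6,"dy":0,"spin":80.2,"grip":5},{"dx":-20.6,"dz":-32.6,"dy":0,"spin":80.2,"grip":5},{"dx":-20.6,"dz":-32.6,"dy":0,"spin":80.2,"grip":5},{"dx":-20.6,"dz":-32.6,"dy":0,"spin":80.2,"grip":5},{"dx":-20.6,"dz":-32.6,"dy":0,"spin":80.2,"grip":5}]'
python3 - <<'E'
from h import *
import pickle
c=shot('wrist','w1.png'); pickle.dump(c,open('w1.pkl','wb'))
print(w2px(c,[(413.5,232,19),(421.4,293.5,19)]))
go(413.5,232,14,-.13)
E
```

```text
d cm [-20.56   2.43 -32.62] spin 80.2 pos [162.9 525.1 174.1] rot [-1.571e+00  1.000e-03  1.270e+00] t 0.15
clock: 1.65
eef_pos: [413.2, 232.1, 174.6]
eef_rot: [-1.571, 0.0, -0.129]
wrist_force: [-0.6, -0.2, -0.8]
finger_gap: 50.0
[[323.64540407 178.23265456]
 [323.66192478 118.36799223]]
d cm [ 0.03 16.06 -0.  ] spin 0.1 pos [413.2 232.1 174.6] rot [-1.571 -0.    -0.129] t 1.7
```

View pics/w1.png

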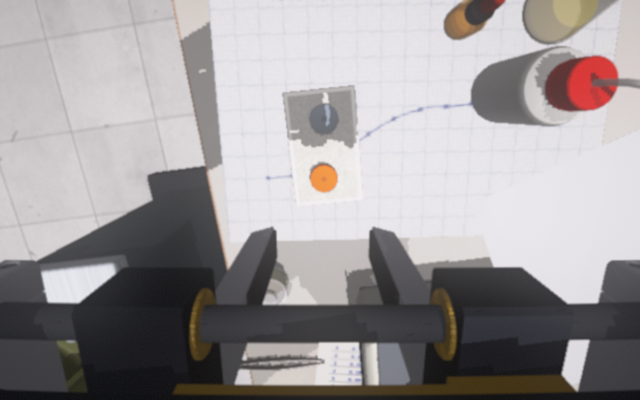

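The amber disc at (323.5,178.5) matches the prediction, and grey is at (323,118). I'll descend, grip and lift.

```bash
python3 -m jog '[{"dy":6},{"dy":12},{"dy":14.5},{"dy":15.7},{"dy":15.7},{"dy":15.7}]' 
python3 -m jog '[{"grip":2},{"grip":2},{"grip":2},{"grip":2},{"grip":2},{"grip":2}]' 20
python3 -m jog '[{"dy":-3,"grip":2},{"dy":-9,"grip":2},{"dy":-15,"grip":2},{"dy":-15,"grip":2}]'
python3 - <<'E'
from h import *
go(491.5,-11,150,np.pi/2-.03); go(491.5,-11,150,-np.pi/2-.03)
E
```

```text
d cm [ 10.89   2.46 -23.1 ] spin -95.7 pos [413.2 232.1 174.6] rot [-1.571 -0.    -0.129] t 1.7
d cm [ 10.89   2.46 -23.1 ] spin 84.3 pos [413.2 232.1 174.6] rot [-1.571 -0.    -0.129] t 1.7validation failed for argument at $[0]...
validation failed for argument at $[0]...
validation failed for argument at $[0]...
```

```bash
python3 -m jog '[{"grip":5,"dx":0,"dy":6,"dz":0,"spin":0},{"grip":5,"dx":0,"dy":12,"dz":0,"spin":0},{"grip":5,"dx":0,"dy":14.5,"dz":0,"spin":0},{"grip":5,"dx":0,"dy":15.7,"dz":0,"spin":0},{"grip":5,"dx":0,"dy":15.7,"dz":0,"spin":0},{"grip":5,"dx":0,"dy":15.7,"dz":0,"spin":0}]' &&
python3 -m jog '[{"grip":2,"dx":0,"dy":0,"dz":0,"spin":0},{"grip":2,"dx":0,"dy":0,"dz":0,"spin":0},{"grip":2,"dx":0,"dy":0,"dz":0,"spin":0},{"grip":2,"dx":0,"dy":0,"dz":0,"spin":0},{"grip":2,"dx":0,"dy":0,"dz":0,"spin":0},{"grip":2,"dx":0,"dy":0,"dz":0,"spin":0}]' 20
```

```text
clock: 2.45
eef_pos: [414.0, 232.3, 18.7]
eef_rot: [-1.57, -0.002, -0.13]
wrist_force: [0.4, 0.2, 0.1]
finger_gap: 50.0
clock: 3.2
eef_pos: [413.3, 232.0, 17.5]
eef_rot: [-1.571, 0.0, -0.13]
wrist_force: [0.1, -0.5, 0.0]
finger_gap: 20.2
```

The gap shows 20 mm, so the disc is not held between the fingers. I'll look.

```bash
python3 - <<'E'
from h import *
a=shot('wrist')['color'][:,:,::-1]; b=shot('scene')['color'][150:250,190:350][:,:,::-1]
b=cv2.resize(b,(640,400),interpolation=cv2.INTER_CUBIC)
cv2.imwrite('pics/g1.png',cv2.resize(np.vstack([a[100:400],b[:300]]),(800,750))[:600]) 
cv2.imwrite('pics/g1.png',np.vstack([a[130:400],b[:330]]))
E
```

```text
(no output)
```

View pics/g1.png

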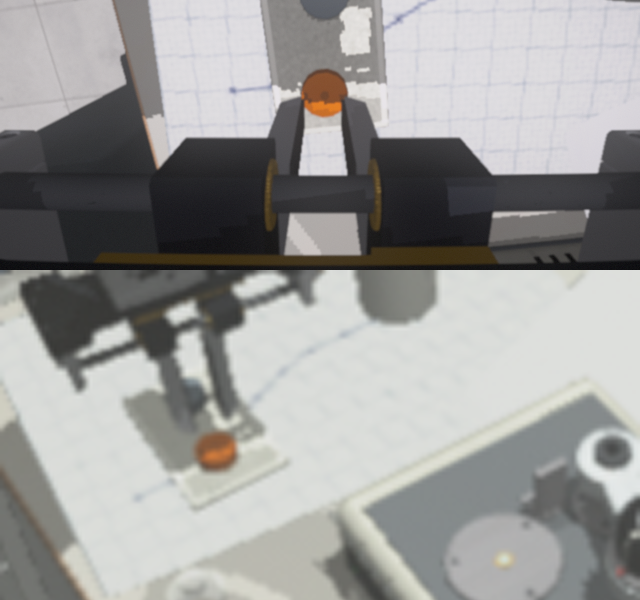

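```bash
python3 - <<'E'
from h import *
s=monitor.read_state(); print(s['eef_pos'],s['joints'].round(3),s['finger_gap'],s['wrist_force'])
c=shot('wrist'); sc=shot('scene')
R=cv2.Rodrigues(np.array(c['rvec']))[0]; print('cam',-R.T@np.array(c['tvec']),'fwd',R[2])
x,y,_=s['eef_pos']
T=Ro.from_euler('xyz',s['eef_rot']).as_matrix()[:,0]*10
for z in (7,9.5,17,25,40,60): print(z,w2px(c,[np.array([x,y,z])-T,np.array([x,y,z]),np.array([x,y,z])+T]).round(0).tolist(),w2px(sc,[(x,y,z)]).round(1).tolist())
g=cv2.resize(c['color'][170:290,240:410][:,:,::-1],(680,480),interpolation=cv2.INTER_CUBIC); cv2.imwrite('pics/g2.png',g)
E
```

```text
[413.2654052  231.94339209  17.52398323] [0.434 0.337 1.881 0.    0.924 0.564] 20.077569027455496 [-0.35106415 -0.89525663  0.18091923]
cam [421.82117656 300.65307218 228.19820362] fwd [-0.03258205 -0.23880693 -0.9705203 ]
7 [[308.0, 219.0], [324.0, 219.0], [339.0, 219.0]] [[244.7, 197.0]]
9.5 [[308.0, 220.0], [324.0, 220.0], [339.0, 220.0]] [[244.5, 196.4]]
17 [[308.0, 224.0], [324.0, 224.0], [339.0, 224.0]] [[244.1, 194.7]]
25 [[307.0, 228.0], [324.0, 228.0], [340.0, 228.0]] [[243.6, 192.8]]
40 [[306.0, 237.0], [324.0, 237.0], [341.0, 237.0]] [[242.7, 189.2]]
60 [[304.0, 250.0], [324.0, 250.0], [343.0, 250.0]] [[241.5, 184.3]]
```

View pics/g2.png

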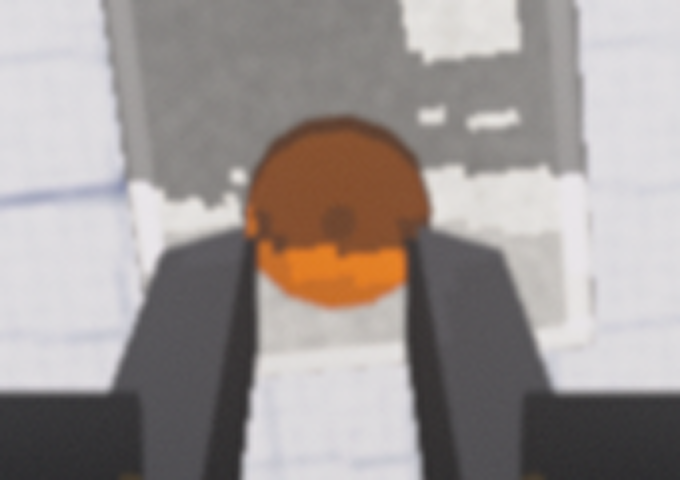

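Both views put the fingertips above the disc. The gap closed to 20 mm without touching it, with the disc centred right under the TCP, so the tips sit well above TCP−8. I'll re-open, go down 10 mm and re-measure.

```bash
python3 -m jog '[{"grip":5,"dx":0,"dy":0,"dz":0,"spin":0},{"grip":5,"dx":0,"dy":0,"dz":0,"spin":0},{"grip":5,"dx":0,"dy":0,"dz":0,"spin":0},{"grip":5,"dx":0,"dy":0.5,"dz":0,"spin":0},{"grip":5,"dx":0,"dy":1,"dz":0,"spin":0},{"grip":5,"dx":0,"dy":1,"dz":0,"spin":0}]'
python3 - <<'E'
from h import *
c=shot('wrist'); sc=shot('scene')
g=cv2.resize(c['color'][170:290,220:430][:,:,::-1],(560,320),interpolation=cv2.INTER_CUBIC)
h=cv2.resize(sc['color'][165:215,210:297][:,:,::-1],(560,322),interpolation=cv2.INTER_CUBIC)
cv2.imwrite('pics/g3.png',np.vstack([g,h])[:600])
s=monitor.read_state();x,y,_=s['eef_pos'];T=Ro.from_euler('xyz',s['eef_rot']).as_matrix()[:,0]
for z in (0,20,40): print(z,[((q-[210,165])*6.44+[0,320]).round().tolist() for q in (w2px(sc,[np.array([x,y,z])-25*T,np.array([x,y,z])+25*T]))])
E
```

```text
clock: 4.15
eef_pos: [412.9, 231.8, 7.0]
eef_rot: [-1.571, 0.001, -0.13]
wrist_force: [0.7, 0.3, -0.9]
finger_gap: 49.8
0 [[173.0, 558.0], [278.0, 516.0]]
20 [[164.0, 528.0], [272.0, 486.0]]
40 [[156.0, 497.0], [265.0, 455.0]]
```

View pics/g3.png

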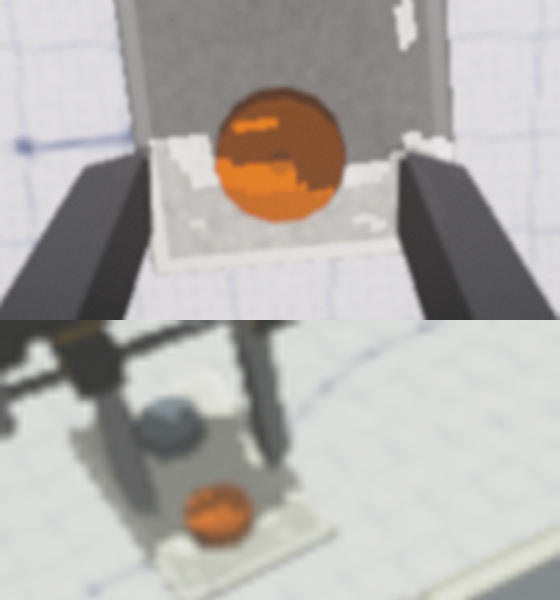

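Tips are around z≈32 with TCP z=7, about 25 mm above the TCP rather than 8 below. I'll go down and find the tile by touch to calibrate the offset.

```bash
cat > chk.py <<'E'
import sys
from h import *
s=monitor.read_state(); f=s['wrist_force']; print('F',f.round(1),'z',s['eef_pos'][2].round(1))
sys.exit(int(f[2]>4))
E
python3 -m jog '[{"grip":5,"dx":0,"dy":0.7,"dz":0,"spin":0},{"grip":5,"dx":0,"dy":1.4,"dz":0,"spin":0},{"grip":5,"dx":0,"dy":1.4,"dz":0,"spin":0}]' | grep -E 'pos|force' && python3 chk.py &&
python3 -m jog '[{"grip":5,"dx":0,"dy":0.2,"dz":0,"spin":0},{"grip":5,"dx":0,"dy":0.2,"dz":0,"spin":0}]' >/dev/null && python3 chk.py &&
python3 -m jog '[{"grip":5,"dx":0,"dy":0.2,"dz":0,"spin":0},{"grip":5,"dx":0,"dy":0.2,"dz":0,"spin":0}]' >/dev/null && python3 chk.py &&
python3 -m jog '[{"grip":5,"dx":0,"dy":0.2,"dz":0,"spin":0},{"grip":5,"dx":0,"dy":0.2,"dz":0,"spin":0}]' >/dev/null && python3 chk.py &&
python3 -m jog '[{"grip":5,"dx":0,"dy":0.2,"dz":0,"spin":0},{"grip":5,"dx":0,"dy":0.2,"dz":0,"spin":0}]' >/dev/null && python3 chk.py
python3 - <<'E'
from h import *
s=monitor.read_state();sc=shot('scene')
h=cv2.resize(sc['color'][165:215,210:297][:,:,::-1],(560,322),interpolation=cv2.INTER_CUBIC)
cv2.imwrite('pics/g4.png',h)
E
```

```text
eef_pos: [412.9, 231.7, -7.2]
wrist_force: [0.1, 0.7, 1.2]
F [0.1 0.7 1.2] z -7.2
F [ 0.9 -0.5 -0.2] z -8.5
F [ 0.2  0.1 -0.4] z -10.5
F [ 1.1 -0.  -0.1] z -12.6
F [-0.1 -0.6  0.6] z -14.6
```

View pics/g4.png

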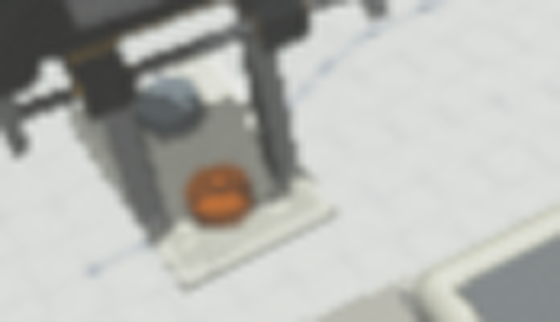

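Tips are now about at tile level, straddling the disc. Gripping.

```bash
python3 -m jog '[{"grip":2,"dx":0,"dy":0,"dz":0,"spin":0},{"grip":2,"dx":0,"dy":0,"dz":0,"spin":0},{"grip":2,"dx":0,"dy":0,"dz":0,"spin":0},{"grip":2,"dx":0,"dy":0,"dz":0,"spin":0}]' 20; python3 chk.py
```

```text
clock: 6.18
eef_pos: [413.3, 232.0, -14.4]
eef_rot: [-1.571, -0.0, -0.13]
wrist_force: [0.4, -0.2, 0.9]
finger_gap: 28.1
F [ 0.4 -0.2  0.9] z -14.4
```

```bash
python3 -m jog '[{"grip":2,"dx":0,"dy":0,"dz":0,"spin":0},{"grip":2,"dx":0,"dy":0,"dz":0,"spin":0}]' ; python3 -m jog '[{"grip":2,"dx":0,"dy":-1,"dz":0,"spin":0},{"grip":2,"dx":0,"dy":-2,"dz":0,"spin":0},{"grip":2,"dx":0,"dy":-3,"dz":0,"spin":0},{"grip":2,"dx":0,"dy":-3,"dz":0,"spin":0}]'
python3 - <<'E'
from h import *
c=shot('wrist')
cv2.imwrite('pics/g5.png',cv2.resize(c['color'][150:290,220:430][:,:,::-1],(630,420),interpolation=cv2.INTER_CUBIC))
E
```

```text
clock: 6.42
eef_pos: [413.3, 232.0, -14.4]
eef_rot: [-1.571, -0.0, -0.13]
wrist_force: [0.8, -0.1, 0.8]
finger_gap: 28.5
clock: 6.92
eef_pos: [413.8, 232.2, 16.5]
eef_rot: [-1.57, -0.001, -0.13]
wrist_force: [-0.5, -0.2, 0.3]
finger_gap: 28.2
```

View pics/g5.png

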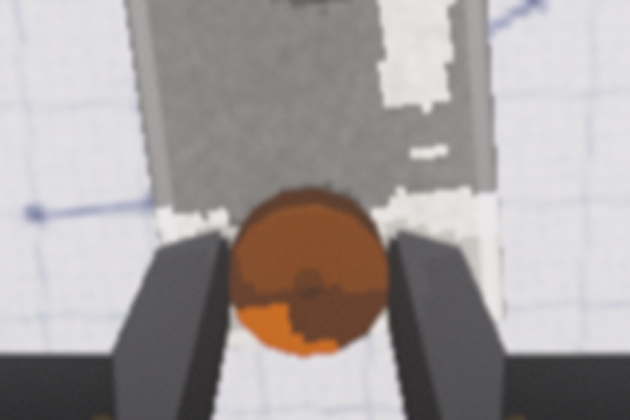

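The disc is held, with disc bottom = TCP + 21.4 mm. Now I'll refine the crystal position from both fixed cameras.

```bash
python3 - <<'E'
from h import *
import pickle
C=pickle.load(open('c0.pkl','rb'))
t,s=C['top'],C['scene']
for c,(u,v) in ((t,(332,222.8)),(s,(315.5,222))):
    w=c['color'][int(v)-4:int(v)+6,int(u)-4:int(u)+6].astype(float); k=np.clip(w[:,:,0]-w[:,:,2]-15,0,None); yy,xx=np.mgrid[:10,:10]
    uv=((k*xx).sum()/k.sum()+int(u)-4,(k*yy).sum()/k.sum()+int(v)-4); print(uv,px2w(c,[(u,v),uv],84).round(1).tolist())
print(px2w(t,[(332.8,187.3),(365.3,195.7)],[134,160.5]).round(1))
hsv=cv2.cvtColor(s['color'],cv2.COLOR_RGB2HSV); m=cv2.inRange(hsv[180:210,225:260],(5,150,100),(25,255,255)); y,x=np.nonzero(m); print('amber scene',px2w(s,[(x.mean()+225,y.mean()+180)],15))
go(491.5,-11,150,-np.pi/2-.03)
E
```

```text
(np.float64(331.55307262569835), np.float64(222.7094972067039)) [[492.0, -10.8, 84.0], [492.3, -9.7, 84.0]]
(np.float64(315.48730964467006), np.float64(222.37563451776649)) [[491.3, -9.8, 84.0], [490.6, -10.7, 84.0]]
[[572.5 -12.9 134. ]
 [545.6 -88.6 160.5]]
amber scene [[413.31048573 235.97131877  15.        ]]
d cm [ 10.89 -13.41 -23.08] spin 84.3 pos [413.4 232.   15.9] rot [-1.57e+00 -1.00e-03 -1.30e-01] t 6.97
```

```bash
python3 -m jog '[{"grip":2,"dx":0,"dy":-6,"dz":0,"spin":0},{"grip":2,"dx":0,"dy":-10.5,"dz":-2,"spin":5},{"grip":2,"dx":10.9,"dy":-10.5,"dz":-23.0,"spin":84.3},{"grip":2,"dx":10.9,"dy":-10.5,"dz":-23.0,"spin":84.3},{"grip":2,"dx":10.9,"dy":-10.5,"dz":-23.0,"spin":84.3},{"grip":2,"dx":10.9,"dy":-10.5,"dz":-23.0,"spin":84.3},{"grip":2,"dx":10.9,"dy":-10.5,"dz":-23.0,"spin":84.3},{"grip":2,"dx":10.9,"dy":-10.5,"dz":-23.0,"spin":84.3},{"grip":2,"dx":10.9,"dy":-10.5,"dz":-23.0,"spin":84.3},{"grip":2,"dx":10.9,"dy":-10.5,"dz":-23.0,"spin":84.3},{"grip":2,"dx":10.9,"dy":-10.5,"dz":-23.0,"spin":84.3},{"grip":2,"dx":10.9,"dy":-10.5,"dz":-23.0,"spin":84.3},{"grip":2,"dx":10.9,"dy":-10.5,"dz":-23.0,"spin":84.3}]'
python3 -c "
from h import *
go(491.7,-10.2,68,-1.6)"
```

```text
clock: 8.6
eef_pos: [491.6, -10.2, 120.5]
eef_rot: [-1.571, 0.0, -1.6]
wrist_force: [0.2, -0.0, -1.3]
finger_gap: 28.6
d cm [-0.    5.25  0.01] spin -0.0 pos [491.6 -10.2 120.5] rot [-1.571  0.    -1.6  ] t 8.6
```

```bash
python3 -m jog '[{"grip":2,"dx":0,"dy":3,"dz":0,"spin":0},{"grip":2,"dx":0,"dy":5,"dz":0,"spin":0},{"grip":2,"dx":0,"dy":5.3,"dz":0,"spin":0},{"grip":2,"dx":0,"dy":5.3,"dz":0,"spin":0}]' >/dev/null; python3 chk.py &&
python3 -m jog '[{"grip":2,"dx":0,"dy":0.2,"dz":0,"spin":0},{"grip":2,"dx":0,"dy":0.2,"dz":0,"spin":0}]' >/dev/null && python3 chk.py &&
python3 -m jog '[{"grip":2,"dx":0,"dy":0.1,"dz":0,"spin":0},{"grip":2,"dx":0,"dy":0.1,"dz":0,"spin":0}]' >/dev/null && python3 chk.py &&
python3 -m jog '[{"grip":2,"dx":0,"dy":0.1,"dz":0,"spin":0},{"grip":2,"dx":0,"dy":0.1,"dz":0,"spin":0}]' >/dev/null && python3 chk.py &&
python3 -m jog '[{"grip":2,"dx":0,"dy":0.1,"dz":0,"spin":0},{"grip":2,"dx":0,"dy":0.1,"dz":0,"spin":0}]' >/dev/null && python3 chk.py &&
python3 -m jog '[{"grip":2,"dx":0,"dy":0.1,"dz":0,"spin":0},{"grip":2,"dx":0,"dy":0.1,"dz":0,"spin":0}]' >/dev/null && python3 chk.py
python3 -c "
from h import *
c=shot('wrist')
cv2.imwrite('pics/p1.png',c['color'][:,:,::-1])"
```

```text
F [ 0.8  0.1 -0.4] z 68.1
F [ 0.4  0.3 -1.1] z 66.0
F [ 0.3 -0.3 -1.2] z 64.6
F [-0.8 -0.4 -0.9] z 63.5
F [-0.4 -0.1  0.5] z 62.6
F [-4.6 -0.9 12. ] z 62.4
```

View pics/p1.png

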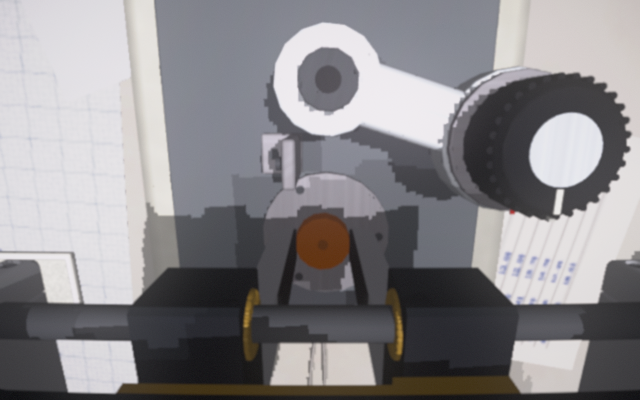

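Touchdown was at TCP 62.5, as expected, and the disc sits mid-plate at (323,241). The knob cap is at (566,149). I'll release and lift, and compute the knob position from this view.

```bash
python3 -c "
from h import *
c=shot('wrist'); print(px2w(c,[(566,149),(323,241),(325,236),(328,79)],[160.5,96,84,134]).round(1))"
python3 -m jog '[{"grip":2,"dx":0,"dy":-0.1,"dz":0,"spin":0},{"grip":5,"dx":0,"dy":-0.1,"dz":0,"spin":0},{"grip":5,"dx":0,"dy":-0.1,"dz":0,"spin":0},{"grip":5,"dx":0,"dy":-0.1,"dz":0,"spin":0},{"grip":5,"dx":0,"dy":-0.1,"dz":0,"spin":0},{"grip":5,"dx":0,"dy":-3,"dz":0,"spin":0},{"grip":9,"dx":0,"dy":-8.5,"dz":0,"spin":0},{"grip":9,"dx":0,"dy":-8.5,"dz":0,"spin":0},{"grip":9,"dx":0,"dy":-8.5,"dz":0,"spin":0}]'
python3 -c "
from h import *
go(545.6,-88.6,148,2.3)
for n in ('scene','wrist'):
  c=shot(n); hsv=cv2.cvtColor(c['color'],cv2.COLOR_RGB2HSV)
  print(n,w2px(c,[(491.7,-10.2,96)])); m=cv2.inRange(hsv,(5,150,60),(22,255,255)); k,l,st,ce=cv2.connectedComponentsWithStats(m)
  print([(st[i,4],ce[i].round(1),px2w(c,[ce[i]],95)[0].round(1)) for i in range(1,k) if st[i,4]>30])
"
```

```text
[[546.7 -91.2 160.5]
 [492.9 -10.8  96. ]
 [491.3 -12.   84. ]
 [572.3 -15.  134. ]]
clock: 11.58
eef_pos: [491.3, -10.2, 145.9]
eef_rot: [-1.571, 0.0, -1.601]
wrist_force: [-0.4, -0.9, -0.3]
finger_gap: 76.6
d cm [ 7.67 -0.21  5.67] spin -223.5 pos [491.3 -10.2 145.9] rot [-1.571  0.    -1.601] t 11.57
scene [[315.5965337 219.0110444]]
[(np.int32(136), array([236.9,  40. ]), array([757.4, 902.5,  95. ]))]
wrist [[322.03424744 202.39948103]]
[(np.int32(978), array([322.4, 201.5]), array([492.1, -10.5,  95. ])), (np.int32(366), array([120., 336.]), array([377.1, 168.1,  95. ])), (np.int32(249), array([525.1, 344.4]), array([ 358. , -183.4,   95. ])), (np.int32(2205), array([566.3, 383.5]), array([ 314.3, -227.3,   95. ])), (np.int32(318), array([332.4, 390.3]), array([316.6, -14.3,  95. ]))]
```

```bash
python3 -m jog '[{"grip":9,"dx":4,"dy":0,"dz":3,"spin":-10},{"grip":9,"dx":7.76,"dy":0,"dz":5.73,"spin":-110},{"grip":9,"dx":7.76,"dy":0,"dz":5.73,"spin":-110},{"grip":9,"dx":7.76,"dy":0,"dz":5.73,"spin":-110},{"grip":9,"dx":7.76,"dy":0,"dz":5.73,"spin":-110},{"grip":9,"dx":7.76,"dy":0,"dz":5.73,"spin":-110},{"grip":9,"dx":7.76,"dy":0,"dz":5.73,"spin":-110},{"grip":9,"dx":7.76,"dy":0,"dz":5.73,"spin":-110},{"grip":9,"dx":7.76,"dy":0,"dz":5.73,"spin":-110},{"grip":9,"dx":7.76,"dy":0,"dz":5.73,"spin":-110},{"grip":9,"dx":7.76,"dy":0,"dz":5.73,"spin":-110},{"grip":9,"dx":7.76,"dy":0,"dz":5.73,"spin":-110},{"grip":9,"dx":7.76,"dy":0,"dz":5.73,"spin":-110}]' >/dev/null
python3 -m jog '[{"grip":9,"dx":0,"dy":0,"dz":0,"spin":-110.6},{"grip":9,"dx":0,"dy":0,"dz":0,"spin":-110.6},{"grip":9,"dx":0,"dy":0,"dz":0,"spin":-110.6},{"grip":9,"dx":0,"dy":0,"dz":0,"spin":-110.6},{"grip":9,"dx":0,"dy":0,"dz":0,"spin":-110.6},{"grip":9,"dx":0,"dy":0,"dz":0,"spin":-110.6},{"grip":9,"dx":0,"dy":0,"dz":0,"spin":-110.6},{"grip":9,"dx":0,"dy":0,"dz":0,"spin":-110.6},{"grip":9,"dx":0,"dy":0,"dz":0,"spin":-110.6},{"grip":9,"dx":0,"dy":0,"dz":0,"spin":-110.6},{"grip":9,"dx":0,"dy":0,"dz":0,"spin":-110.6},{"grip":9,"dx":0,"dy":0,"dz":0,"spin":-110.6}]'
python3 - <<'E'
from h import *
go(546.2,-89.5,116,2.25); print(monitor.read_state()['joints'].round(3))
c=shot('top','t2.png'); hsv=cv2.cvtColor(c['color'],cv2.COLOR_RGB2HSV); m=cv2.inRange(hsv[210:240,315:350],(5,120,60),(25,255,255)); y,x=np.nonzero(m); print(len(x))
if len(x): print((x.mean()+315,y.mean()+210),px2w(c,[(x.mean()+315,y.mean()+210)],96))
w=shot('wrist'); print(w2px(w,[(546.2,-89.5,160.5)]))
cv2.imwrite('pics/k1.png',np.hstack([cv2.resize(c['color'][180:240,300:390],(360,240),interpolation=cv2.INTER_CUBIC),cv2.resize(w['color'],(440,275))[:240]])[:,:,::-1])
E
```

```text
clock: 14.8
eef_pos: [546.5, -89.5, 146.3]
eef_rot: [-1.571, -0.0, 2.248]
wrist_force: [0.2, 1.1, 0.0]
finger_gap: 90.1
d cm [0.01 3.03 0.02] spin -0.1 pos [546.5 -89.5 146.3] rot [-1.571 -0.     2.248] t 14.8
[-0.228  0.332  1.546  0.     1.264 -2.476]
76
(np.float64(329.7105263157895), np.float64(222.42105263157896)) [[491.4406964   -4.90729721  96.        ]]
[[322.17635585 233.09243056]]
```

View pics/k1.png

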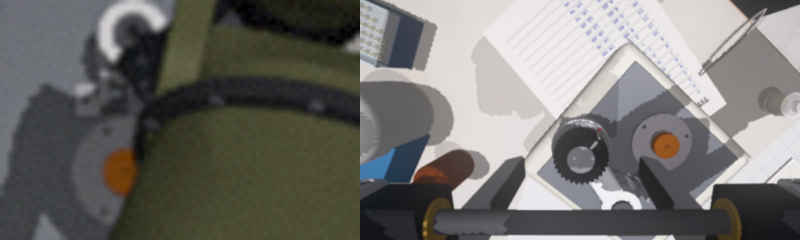

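The disc looks concentric on the plate, and the knob at wrist (321,230) agrees with the prediction within about 2 mm. I'll descend and grip the knob.

```bash
python3 -m jog '[{"grip":9,"dx":0,"dy":1.5,"dz":0.1,"spin":0},{"grip":9,"dx":0,"dy":2.6,"dz":0.1,"spin":0},{"grip":7,"dx":0,"dy":2.9,"dz":0.1,"spin":0},{"grip":7,"dx":0,"dy":2.9,"dz":0.1,"spin":0}]'; python3 chk.py && python3 -m jog '[{"grip":4,"dx":0,"dy":0,"dz":0,"spin":0},{"grip":4,"dx":0,"dy":0,"dz":0,"spin":0},{"grip":4,"dx":0,"dy":0,"dz":0,"spin":0},{"grip":4,"dx":0,"dy":0,"dz":0,"spin":0},{"grip":4,"dx":0,"dy":0,"dz":0,"spin":0},{"grip":4,"dx":0,"dy":0,"dz":0,"spin":0}]' 15; python3 -c "
from h import *
s=monitor.read_state(); print(s['moment'],s['eef_pos'],s['joints'].round(3))"
```

```text
clock: 15.4
eef_pos: [545.7, -90.1, 117.3]
eef_rot: [-1.57, -0.0, 2.249]
wrist_force: [-0.5, -0.7, 0.3]
finger_gap: 73.2
F [-0.5 -0.7  0.3] z 117.3
clock: 16.15
eef_pos: [545.9, -90.4, 117.8]
eef_rot: [-1.571, 0.001, 2.249]
wrist_force: [0.9, -4.4, 2.7]
finger_gap: 47.5
[-9.18369450e-01 -1.54155174e-01  7.88516879e-04] [545.94326565 -90.42849543 117.80157809] [-0.23   0.359  1.579 -0.     1.202 -2.479]
```

```bash
python3 - <<'E'
from h import *
s=monitor.read_state(); R=Ro.from_euler('xyz',s['eef_rot']); P=np.array([572.4,-13.9,0]); p=s['eef_pos'].copy(); r=p-P; r[2]=0; print(np.hypot(*r[:2]))
for a in [8,16,24,32,40,48,56,64,70,72]:
    q=P+Ro.from_euler('z',-a,degrees=True).apply(r); q[2]=p[2]
    print(a,(R.inv().apply(q-p)/10).round(2),q[:2].round(1))
E
```

```text
80.97264602840488
8 [ 1.   -0.    0.53] [535.6 -86. ]
16 [ 2.06 -0.    0.92] [525.9 -80.2]
24 [ 3.16 -0.    1.16] [517.1 -73.1]
32 [ 4.29 -0.    1.24] [509.4 -64.8]
40 [ 5.42 -0.    1.16] [502.9 -55.5]
48 [ 6.52 -0.01  0.92] [497.8 -45.4]
56 [ 7.58 -0.01  0.54] [494.2 -34.8]
64 [ 8.58 -0.01  0.01] [492.  -23.7]
70 [ 9.28 -0.01 -0.47] [491.4 -15.2]
72 [ 9.5  -0.01 -0.65] [491.4 -12.4]
```

```bash
python3 -m jog '[{"grip":4,"dx":0,"dy":0,"dz":0,"spin":0},{"grip":4,"dx":1.0,"dy":0,"dz":0.53,"spin":8},{"grip":4,"dx":2.06,"dy":0,"dz":0.92,"spin":16},{"grip":4,"dx":3.16,"dy":0,"dz":1.16,"spin":24},{"grip":4,"dx":4.29,"dy":0,"dz":1.24,"spin":32},{"grip":4,"dx":5.42,"dy":0,"dz":1.16,"spin":40},{"grip":4,"dx":6.52,"dy":0,"dz":0.92,"spin":48},{"grip":4,"dx":7.58,"dy":0,"dz":0.54,"spin":56},{"grip":4,"dx":8.58,"dy":0,"dz":0.01,"spin":64},{"grip":4,"dx":9.28,"dy":0,"dz":-0.47,"spin":70},{"grip":4,"dx":9.28,"dy":0,"dz":-0.47,"spin":70}]' 25; python3 -c "
from h import *
s=monitor.read_state(); print(s['moment'],s['eef_pos'],s['joints'].round(3))"
```

```text
clock: 17.52
eef_pos: [492.2, -14.1, 117.8]
eef_rot: [-1.573, -0.002, 1.026]
wrist_force: [8.3, 3.4, -0.8]
finger_gap: 47.2
[ 0.4230716  -1.47270715 -0.05715562] [492.18222325 -14.05764222 117.8214324 ] [-1.040e-01  2.280e-01  1.751e+00  1.000e-03  1.160e+00 -1.130e+00]
```

```bash
cat > chy.py <<'E'
import sys
from h import *
s=monitor.read_state(); f=s['wrist_force']; print('F',f.round(1),'p',s['eef_pos'].round(1),'Mz',s['moment'][2].round(3))
sys.exit(int(f[1]<-10 or f[1]>40))
E
J(){ :; }
python3 -m jog '[{"grip":4,"dx":0.15,"dy":0,"dz":0.05,"spin":1},{"grip":4,"dx":0.15,"dy":0,"dz":0.05,"spin":1}]' >/dev/null; python3 chy.py &&
python3 -m jog '[{"grip":4,"dx":0.15,"dy":0,"dz":0.05,"spin":1},{"grip":4,"dx":0.15,"dy":0,"dz":0.05,"spin":1}]' >/dev/null; python3 chy.py &&
python3 -m jog '[{"grip":4,"dx":0.12,"dy":0,"dz":0.07,"spin":1},{"grip":4,"dx":0.12,"dy":0,"dz":0.07,"spin":1}]' >/dev/null; python3 chy.py &&
python3 -m jog '[{"grip":4,"dx":0.12,"dy":0,"dz":0.07,"spin":1},{"grip":4,"dx":0.12,"dy":0,"dz":0.07,"spin":1}]' >/dev/null; python3 chy.py
```

```text
F [ 5.1 -3.7  0.5] p [492.2 -13.4 117.8] Mz -0.056
F [ 3.7 -5.   1.9] p [492.3 -12.  117.8] Mz -0.052
F [ 3.  -9.4  1.2] p [492.4 -11.3 117.8] Mz -0.026
F [ -0.3 -18.9   1.1] p [492.4 -11.1 117.8] Mz 0.062
```

At the stop: y force rises to −19 N and the position is blocked. I'll tighten the grip and start turning while watching Mz.

```bash
python3 -m jog '[{"grip":4,"dx":0,"dy":0,"dz":0,"spin":0},{"grip":4,"dx":0,"dy":0,"dz":0,"spin":0},{"grip":4,"dx":0,"dy":0,"dz":0,"spin":0},{"grip":4,"dx":0,"dy":0,"dz":0,"spin":0}]' 45 | grep gap
cat > chm.py <<'E'
import sys,os
from h import *
s=monitor.read_state(); m=s['moment'][2]; L='mz.txt'
h=[float(x) for x in open(L)] if os.path.exists(L) else []
print('Mz %.3f F %s p %s yaw %.3f j6 %.3f t %.2f'%(m,s['wrist_force'].round(1),s['eef_pos'].round(1),s['eef_rot'][2],s['joints'][5],s['clock']))
open(L,'a').write('%f\n'%m)
sys.exit(int(m>float(sys.argv[1]) or bool(h) and m<max(h)-0.08))
E
python3 chm.py 1
python3 -m jog '[{"grip":4,"dx":0,"dy":0,"dz":0,"spin":7},{"grip":4,"dx":0,"dy":0,"dz":0,"spin":14},{"grip":4,"dx":0,"dy":0,"dz":0,"spin":20},{"grip":4,"dx":0,"dy":0,"dz":0,"spin":20}]' | grep gap; python3 chm.py .33 &&
python3 -m jog '[{"grip":4,"dx":0,"dy":0,"dz":0,"spin":7},{"grip":4,"dx":0,"dy":0,"dz":0,"spin":14},{"grip":4,"dx":0,"dy":0,"dz":0,"spin":20},{"grip":4,"dx":0,"dy":0,"dz":0,"spin":20}]' | grep gap; python3 chm.py .33
```

```text
finger_gap: 47.2
Mz 0.087 F [  0.7 -18.6   1.6] p [492.3 -11.1 117.8] yaw 0.957 j6 -1.051 t 19.02
finger_gap: 47.0
Mz 0.168 F [  3.4 -17.1   1. ] p [492.5 -11.  117.8] yaw 0.607 j6 -0.700 t 19.52
finger_gap: 47.0
Mz 0.219 F [  4.2 -16.1  -0.3] p [492.7 -10.9 117.8] yaw 0.258 j6 -0.351 t 20.02
```

```bash

python3 -m jog '[{"grip":4,"dx":0,"dy":0,"dz":0,"spin":7},{"grip":4,"dx":0,"dy":0,"dz":0,"spin":10},{"grip":4,"dx":0,"dy":0,"dz":0,"spin":10}]' >/dev/null; python3 chm.py .27 &&
python3 -m jog '[{"grip":4,"dx":0,"dy":0,"dz":0,"spin":7},{"grip":4,"dx":0,"dy":0,"dz":0,"spin":10},{"grip":4,"dx":0,"dy":0,"dz":0,"spin":10}]' >/dev/null && python3 chm.py .27 &&
python3 -m jog '[{"grip":4,"dx":0,"dy":0,"dz":0,"spin":7},{"grip":4,"dx":0,"dy":0,"dz":0,"spin":10},{"grip":4,"dx":0,"dy":0,"dz":0,"spin":10}]' >/dev/null && python3 chm.py .27 &&
python3 -m jog '[{"grip":4,"dx":0,"dy":0,"dz":0,"spin":7},{"grip":4,"dx":0,"dy":0,"dz":0,"spin":10},{"grip":4,"dx":0,"dy":0,"dz":0,"spin":10}]' >/dev/null && python3 chm.py .27 &&
python3 -m jog '[{"grip":4,"dx":0,"dy":0,"dz":0,"spin":7},{"grip":4,"dx":0,"dy":0,"dz":0,"spin":10},{"grip":4,"dx":0,"dy":0,"dz":0,"spin":10}]' >/dev/null && python3 chm.py .27 &&
python3 -m jog '[{"grip":4,"dx":0,"dy":0,"dz":0,"spin":7},{"grip":4,"dx":0,"dy":0,"dz":0,"spin":10},{"grip":4,"dx":0,"dy":0,"dz":0,"spin":10}]' >/dev/null && python3 chm.py .27
```

```text
Mz 0.175 F [  5.6 -15.7  -1.3] p [492.8 -10.8 117.8] yaw 0.084 j6 -0.177 t 20.40
Mz 0.129 F [  6.5 -16.1  -0.8] p [492.9 -10.9 117.8] yaw -0.090 j6 -0.003 t 20.77
```

The Mz readings are noisy, so I'll average several, using camera calls to let time pass.

```bash
rm mz.txt; cat > chm.py <<'E'
import sys,os
from h import *
v=[]
for i in range(4): v.append(monitor.read_state()['moment'][2]); viewer.camera('top')
s=monitor.read_state(); v.append(s['moment'][2]); m=np.mean(v); L='mz.txt'
h=[float(x) for x in open(L)] if os.path.exists(L) else []
print('Mz %.3f sd %.3f F %s yaw %.3f j6 %.3f t %.2f'%(m,np.std(v),s['wrist_force'].round(1),s['eef_rot'][2],s['joints'][5],s['clock']))
open(L,'a').write('%f\n'%m)
sys.exit(int(m>float(sys.argv[1]) or bool(h) and m<max(h)-0.06))
E
python3 chm.py .27 &&
python3 -m jog '[{"grip":4,"dx":0,"dy":0,"dz":0,"spin":7},{"grip":4,"dx":0,"dy":0,"dz":0,"spin":10},{"grip":4,"dx":0,"dy":0,"dz":0,"spin":10}]' >/dev/null && python3 chm.py .27 &&
python3 -m jog '[{"grip":4,"dx":0,"dy":0,"dz":0,"spin":7},{"grip":4,"dx":0,"dy":0,"dz":0,"spin":10},{"grip":4,"dx":0,"dy":0,"dz":0,"spin":10}]' >/dev/null && python3 chm.py .27 &&
python3 -m jog '[{"grip":4,"dx":0,"dy":0,"dz":0,"spin":7},{"grip":4,"dx":0,"dy":0,"dz":0,"spin":10},{"grip":4,"dx":0,"dy":0,"dz":0,"spin":10}]' >/dev/null && python3 chm.py .27 &&
python3 -m jog '[{"grip":4,"dx":0,"dy":0,"dz":0,"spin":7},{"grip":4,"dx":0,"dy":0,"dz":0,"spin":10},{"grip":4,"dx":0,"dy":0,"dz":0,"spin":10}]' >/dev/null && python3 chm.py .27 &&
python3 -m jog '[{"grip":4,"dx":0,"dy":0,"dz":0,"spin":7},{"grip":4,"dx":0,"dy":0,"dz":0,"spin":10},{"grip":4,"dx":0,"dy":0,"dz":0,"spin":10}]' >/dev/null && python3 chm.py .27
```

```text
Mz 0.193 sd 0.036 F [  7.5 -16.5  -1. ] yaw -0.090 j6 -0.004 t 20.98
Mz 0.181 sd 0.018 F [  8.6 -16.7  -1.8] yaw -0.264 j6 0.171 t 21.55
Mz 0.267 sd 0.031 F [  8.6 -17.8  -1.2] yaw -0.439 j6 0.346 t 22.12
Mz 0.317 sd 0.031 F [  9.3 -17.4  -2.6] yaw -0.613 j6 0.520 t 22.70
```

Contact began around yaw −0.3 and the torque is rising. Now 5° steps until the drop.

```bash

python3 -m jog '[{"grip":4,"dx":0,"dy":0,"dz":0,"spin":5},{"grip":4,"dx":0,"dy":0,"dz":0,"spin":5}]' >/dev/null && python3 chm.py .5 &&
python3 -m jog '[{"grip":4,"dx":0,"dy":0,"dz":0,"spin":4},{"grip":4,"dx":0,"dy":0,"dz":0,"spin":4}]' >/dev/null && python3 chm.py .5 &&
python3 -m jog '[{"grip":4,"dx":0,"dy":0,"dz":0,"spin":4},{"grip":4,"dx":0,"dy":0,"dz":0,"spin":4}]' >/dev/null && python3 chm.py .5 &&
python3 -m jog '[{"grip":4,"dx":0,"dy":0,"dz":0,"spin":4},{"grip":4,"dx":0,"dy":0,"dz":0,"spin":4}]' >/dev/null && python3 chm.py .5
```

```text
Mz 0.346 sd 0.040 F [  9.7 -18.4  -3. ] yaw -0.700 j6 0.607 t 23.15
Mz 0.375 sd 0.030 F [  9.8 -19.2  -2.4] yaw -0.770 j6 0.677 t 23.60
Mz 0.390 sd 0.029 F [ 10.3 -19.   -3.2] yaw -0.840 j6 0.747 t 24.05
Mz 0.254 sd 0.022 F [  9.3 -18.7  -2.9] yaw -0.910 j6 0.817 t 24.50
```

The click: torque dropped from 0.39 to 0.25. I'll stop turning, open, and lift clear.

```bash
python3 -m jog '[{"grip":9,"dx":0,"dy":0,"dz":0,"spin":0},{"grip":9,"dx":0,"dy":0,"dz":0,"spin":0},{"grip":9,"dx":0,"dy":0,"dz":0,"spin":0},{"grip":9,"dx":0,"dy":0,"dz":0,"spin":0},{"grip":9,"dx":0,"dy":0,"dz":0,"spin":0},{"grip":9,"dx":0,"dy":-2,"dz":0,"spin":0},{"grip":9,"dx":0,"dy":-5,"dz":0,"spin":0},{"grip":9,"dx":0,"dy":-9,"dz":0,"spin":0},{"grip":9,"dx":0,"dy":-9,"dz":0,"spin":0}]'; python3 -c "
from h import *
go(430,200,210)"
```

```text
clock: 25.62
eef_pos: [493.2, -9.1, 210.1]
eef_rot: [-1.567, -0.003, -0.91]
wrist_force: [-0.1, 0.3, -0.3]
finger_gap: 90.2
d cm [-2.039e+01 -2.000e-02  7.850e+00] spin None pos [493.2  -9.1 210.1] rot [-1.567 -0.003 -0.91 ] t 25.62
```

```bash
python3 -m jog '[{"grip":9,"dx":-5,"dy":0,"dz":2,"spin":0},{"grip":9,"dx":-10,"dy":0,"dz":4,"spin":0},{"grip":9,"dx":-15,"dy":0,"dz":6,"spin":0},{"grip":9,"dx":-20,"dy":0,"dz":7.8,"spin":0},{"grip":9,"dx":-20,"dy":0,"dz":7.8,"spin":0},{"grip":9,"dx":-20,"dy":0,"dz":7.8,"spin":0}]'; python3 - <<'E'
from h import *
t=shot('top');s=shot('scene'); print(px2w(t,[(332.8,187.3)],134))
a=cv2.resize(t['color'][165:255,280:400],(640,300+0),interpolation=cv2.INTER_CUBIC) if 0 else cv2.resize(t['color'][170:255,280:400],(424,300),interpolation=cv2.INTER_CUBIC)
b=cv2.resize(s['color'][170:280,260:400],(382,300),interpolation=cv2.INTER_CUBIC)[:,:376]
cv2.imwrite('pics/end.png',np.hstack([a,b])[:,:,::-1])
E
```

```text
clock: 26.38
eef_pos: [430.8, 196.3, 206.8]
eef_rot: [-1.572, 0.0, -0.91]
wrist_force: [-0.1, 0.2, -0.3]
finger_gap: 90.0
[[572.51423057 -12.88390796 134.        ]]
```

View pics/end.png

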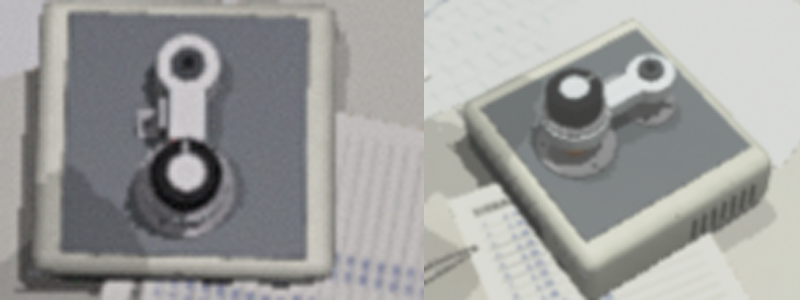

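The arm lies against the stop bracket, the head is over the plate centre with a glimpse of amber beneath it, and the robot is clear. Handing in.

```bash
python3 -c "
from h import *
print(ticket.sign_off())"
```

```text
the job is handed in; nothing more can be done
None
```

I placed the amber disc on the crystal and swung the arm to its stop. I then turned the knob clockwise until the clutch clicked, stopped there, let go and handed in at about 26.4 s. No verdict was reported.

- **Disc:** it touched down at the expected height. After release, the wrist camera put it within about 1 mm of my crystal estimate. A later top view was partly blocked by the robot and gave a y reading about 5 mm off, so I did not rely on it. I could not measure the disc again once the head covered it; the last picture shows only a glimpse of amber under the head.
- **Arm:** the force against the stop rose to about 19 N and the arm would not move further. The last picture shows it against its bracket.
- **Clutch:** the averaged torque rose from about 0.19 to 0.39 N m, then fell to 0.25 within one 4° step, and I stopped turning. The task says it should drop below 0.2 N m. I put the difference down to sensor offset, so the clamp force is inferred from the click, not measured.
- **Fingertips:** they sit roughly 22 mm behind the TCP, not 8 mm ahead as `manip.finger_overhang` says. Because of that, the first grasp closed on air above the disc. I lowered the gripper until it straddled the disc and used that height for the rest.
- **Bystanders:** I touched none of them as far as I know, but did not re-measure them at the end.

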